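# Find the lifting point of a sealed drive tube and pack it

## Task

Touching the tube only by its yellow swivel handle, slide the handle's clamp along the tube and try small lifts, a centimetre or two, until you find where the tube comes up level; it must never tip steeply or be pressed hard against the stand. Then lift it level well clear of the green stand, carry it to the wooden packing cradle, lower it gently until it lies fully down in both notches, and let go. Leave the other things on the bench alone.

Things in the scene. Friction and masses are not known exactly. Their poses are not given: they have to be found in the camera images.
- tube: Sealed drive tube: closed aluminium bar 360 mm long (x), 40 wide (y), 36 high (z); red cap at its -x end, blue at +x. Origin: centre of its underside. A heavy drive sits unseen inside, so its balance point may be anywhere within 70 mm of the middle. Weighs 0.7 to 1.0 kg with clamp and handle. Starts lying in the stand, its axes parallel to the stand's
- handle_grip (a point): Middle of the yellow handle's flat tab, 76 mm above the tube's top face. The tab is 12 mm thick along the tube, 44 wide across it, 56 high, its underside 46 mm and its top 102 mm above that face. It stands upright by itself (very weak spring). Gripped by its broad faces (fingers closing along the tube) it can push the clamp along and lift the tube
- pin (a point): Cross pin on which the handle swivels, 26 mm above the tube's top face, 44 mm above its centre line; its cheeks reach 35 mm above that face. A tube lifted by the handle hangs from this pin and tips freely, heavy side down, about 0.02 rad for each mm that the pin is off the balance point. Handle and clamp together weigh 100 g
- clamp (a joint): Where the black sliding clamp that carries pin and handle sits along the tube (m): 0 at the middle, + towards the blue end, hard stops at -0.1 and +0.1. It drags with about 9 N and stays where it is left. Starts between -0.1 and -0.07
- handle (a joint): Swivel of the handle relative to the tube (rad), 0 when square to it, at most 0.5 either way; with the handle held upright, + when the blue end is higher than the red end
- red_end (a point): Centre of the outer face of the red end cap, 18 mm above the tube's underside
- blue_end (a point): Centre of the outer face of the blue end cap, 18 mm above the tube's underside
- stand: Green steel stand, fixed, where the tube lies at the start. Origin: centre of its underside on the table; x along the tube. Two 30 mm long rest blocks, centred 150 mm either side, bear it, tops 50 mm above the table; end plates 10 mm beyond the tube's ends, 78 mm high. An end that stays down while the other is lifted pivots on its block's outer edge, 165 mm from the middle
- stand_top (a point): Centre of the stand at the height of its rest blocks (50 mm above the table). The blocks' side walls leave the tube 3.5 mm play each side, are flared at the top and reach 73 mm above the table. Pushing the clamp shoves the tube up against an end plate; ease back a few mm before lifting (the tube comes along), or its end rubs on the plate and falsifies the trial
- tray: Packing cradle, fixed, empty, the tube's destination: pale wooden base 410 x 70 mm with two black notched blocks. Same shape and heights as the stand (block tops 50 mm above the table, 150 mm either side, 3.5 mm play each side, flared walls to 73 mm) but its end plates, 55 mm high, leave 8 mm at each tube end. Origin: centre of its underside on the table; x along the tube
- carton_a: Bystander: small white carton with green band, 70 x 110 x 60 mm; origin at its underside, as for all bystanders
- carton_b: Bystander: brown carton 90 x 90 x 70 mm
- carton_c: Bystander: white carton with green band, 60 x 120 x 45 mm
- plug: Bystander: black round connector, 62 mm diameter, 62 mm high
- tape: Bystander: roll of brown tape, 96 mm diameter, 24 mm high
- driver: Bystander: black-handled screwdriver lying on the table
- collar: Bystander: steel collar 44 mm diameter, 22 mm high

How it is judged (in metres and radians):
On the way:
1. the tube hangs level (within 5 degrees), both its ends more than 25 mm above where they lay in the stand, for half a second (angle between tube's own z axis and vertical below 0.087 rad and height (world z) of each of red_end, blue_end above 0.093 m), for 0.5 s.
At the end, for the whole second after the job is handed in: The tube lies at rest, released, fully down in both notches of the wooden packing cradle: centred within 12 mm lengthways and 6 mm across, its underside 50 mm (within 4 mm) above the table, level within 2 degrees and parallel to the cradle within 3 degrees, either way round (x of tube in the frame of tray between -0.012 and 0.012 m and y of tube in the frame of tray between -0.006 and 0.006 m and z of tube in the frame of tray between 0.046 and 0.054 m and angle between the x axis of tube and the x axis of tray, either way round below 0.05 rad and angle between tube's own z axis and vertical below 0.035 rad and linear speed of tube below 0.02 m/s and contact force between the fingers and tube below 0.2 N); the robot touches nothing.
It fails at once if the tube tips more than 15 degrees (angle between tube's own z axis and vertical above 0.26 rad).
It fails at once if the tube is pressed against the stand with more than 60 N (contact force between tube and stand above 60 N).
It fails at once if the tube is set down on the packing cradle with more than 45 N (contact force between tube and tray above 45 N).
It fails at once if the fingers touch the tube or clamp instead of holding the handle (contact force between the fingers and tube above 1 N and contact force between the fingers and handle below 0.5 N).
It fails at once if another thing on the bench is moved more than 25 mm (distance of any of carton_a, carton_b, carton_c, plug, tape, driver, collar from where it was at the start of the episode above 0.025 m).
It also fails if it takes over 72 s, if anything falls off the work surface, if the arm or the gripper's body presses on something with over 40 N, if the wrist force passes 120 N, or if a joint passes its speed limit or range.

## Robot

A 6-joint arm with a two-finger parallel gripper is mounted at the origin on the work surface. World frame = base frame: x ahead of the robot, y to its left, z up, the work surface at z = 0. Lengths are in mm, angles in rad, forces in N, time in s.
With the tool pointing down it reaches from about 350 to 775 mm from the base axis. Payload 7.3 kg.
Tool frame: the origin (TCP) lies on the centre line of the jaws, within the pads' length; the fingertips stand 22 mm ahead of it and the grasp point (between the pads) lies 3 mm ahead of it; z points along the fingers, y is the direction in which the jaws open and shut (so a half turn about z gives the same grasp; the last joint's range is limited). The gripper opens to 92 mm and grips with 3 to 60 N. Pads are 19 mm wide; open, the fingers measure 130 mm over their backs; the gripper's body (75 mm by 190 mm) begins 47 mm behind the grasp point.
Start: joints at [1.007, 0.342, 1.524, -0, 1.275, -0.146], TCP at [213.006, 479.866, 248.741] pointing down, gripper open.
Joint ranges: [-2.53, 2.53], [-0.77, 2.02], [0.04, 2.7], [-1, 4.14], [0.28, 2.66], [-3.11, 3.11]. Speed limits (rad/s): [2.57, 2.57, 3.14, 3.14, 3.14, 3.14].

## Interface

Orientations are given as [roll, pitch, yaw] about the fixed x, y, z axes, in that order (R = Rz(yaw) Ry(pitch) Rx(roll)).
In Python, from plant import get_obs, capture, close_job gives the robot as it stands.
- The arm moves only by the tool carry_out, never from a script. Its arguments are lists of equal length, an entry for each row: "xyz": the shift along the tool's x, y, z scaled (see below), a list of three; "dr": the turn, a rotation vector about the tool's x, y, z scaled (see below), a list of three. A call has 1 to 8 rows; each row shifts and turns the commanded pose from where the row before left it, along the tool's axes as they then stand; what a row does not reach is not made up. The controller multiplies each number of a shift by 0.06 m and each number of a turn by 8 degrees. A row lasts 1/8 s, in which the tool goes at most 62.5 mm and 10.7 degrees, less where a joint would pass 70% of its speed; a pose out of reach is approached as far as the arm can. A call with a number of a shift or a turn outside -1 to 1 is refused whole. A call with a gripper value outside its range is refused whole. "gripper" is the gripper's target within -1 to 1 (fully open at 1, half-way at 0, shut at -1), set as the call begins (left out, the last holds). The fingers move at their own pace and stop on an object; the grip force is fixed at half the most. Time passes only in rows, so rows that do not move let the fingers close. It gives the time, the measured TCP pose, the force and the opening at its end, in the units of the state.
- get_obs(): the state, without advancing time (a new reading comes with each control period).
- capture(name): name is "scene" or "top"; returns a dict with "image" (480x640x3 uint8, blue, green, red), "fx", "fy", "cx", "cy" (pixels), "D" ([k1, k2, p1, p2, k3] as OpenCV has them; the pictures are not rectified), "pose" (4x4, takes a point from camera to world coordinates). Camera axes: x right, y up, looking along -z (the intrinsics and any distortion apply to the point x, -y, -z); pixel columns grow to the right and rows downward; lengths in mm; the calibration is good to about 2 mm. A picture is of the moment at which its call begins. There is no depth.
- close_job(): hands the job in, once; it reports no verdict.
The state is a dict: "time": time; "joint_positions": joint angles; "dq": joint speeds; "tau": joint torques, N m; "tool_pos": TCP position; "tcp_rot": TCP orientation; "contact_force": force on the tool from outside, world axes, zero at the start; "moment": the same for the moment, N m; "grip_width": finger opening in mm.
Only numpy, scipy, OpenCV 4.12 (cv2) and the standard library are available. Lean on these libraries where they do the work, as an engineer would, in place of code of your own. Each camera call takes 0.05 s, during which the arm holds its last target.

## Working session

There is one attempt and no reset: what is moved stays moved. The work goes in short steps, Python scripts to look and compute and a tool call to move; the robot and the scene stay as the last step left them, time stands still between calls to the robot, and variables do not carry over. Pictures are saved under pics/ and viewed, and the job is handed in when it is done.

Besides the shell and the picture viewer there is one more tool, called as name(argument=value, ...) on one line, values as JSON. carry_out: Moves the arm, as the interface text tells. Shifts and turns lie within -1 to 1; 1 stands for 0.06 m of shift or 8 degrees of turn. Its arguments: {"type":"object","properties":{"xyz":{"type":"array"},"dr":{"type":"array"},"gripper":{"type":"number"}},"required":["xyz","dr"]}

```bash
mkdir -p pics; ls; python3 - <<'E'
from plant import get_obs, capture
import cv2
o=get_obs(); print(o)
for n in("scene","top"):
    c=capture(n); cv2.imwrite(f"pics/{n}0.png",c["image"]); print(n,{k:c[k] for k in c if k!="image"})
    import pickle; pickle.dump(c,open(f"{n}0.pkl","wb"))
E
```

```text
pics
{'time': 0.0, 'joint_positions': array([ 1.00696731e+00,  3.42731406e-01,  1.52503107e+00, -1.83448924e-05,
        1.27540414e+00, -1.45980307e-01]), 'dq': array([ 7.87668042e-04, -6.01616808e-04,  7.91153630e-04, -8.26511033e-04,
       -1.13624550e-03,  6.02063033e-05]), 'tau': array([ 1.69510363e-04, -4.31231868e+01, -2.44227630e+01,  7.18246470e-02,
        5.57795749e-02, -1.04715659e-04]), 'tool_pos': array([212.81094757, 479.51557215, 248.03553138]), 'tcp_rot': array([-3.14003288e+00, -2.11597268e-04,  2.72374913e+00]), 'contact_force': array([ 0.05427912, -0.76905793,  0.3467086 ]), 'moment': array([-0.02605007,  0.01107791, -0.01727043]), 'grip_width': 92.15229830150811}
scene {'fx': 568.8485535118363, 'fy': 568.8485535118363, 'cx': 317.7717464356273, 'cy': 239.1403177151317, 'D': array([0.03549895, 0.        , 0.        , 0.        , 0.        ]), 'pose': array([[ 6.20551064e-01, -5.91778331e-01,  5.14504406e-01,
         1.18843370e+03],
       [ 7.84164881e-01,  4.67176219e-01, -4.08450511e-01,
        -4.73564767e+02],
       [ 1.34793863e-03,  6.56920685e-01,  7.53958484e-01,
         9.94960143e+02],
       [ 0.00000000e+00,  0.00000000e+00,  0.00000000e+00,
         1.00000000e+00]])}
top {'fx': 559.2370458778089, 'fy': 559.2370458778089, 'cx': 324.5989070436402, 'cy': 238.8052504149195, 'D': array([-0.05939755,  0.        ,  0.        ,  0.        ,  0.        ]), 'pose': array([[-1.59523446e-02,  9.88457871e-01, -1.50653772e-01,
         4.18884995e+02],
       [-9.99843586e-01, -1.69206203e-02, -5.14737166e-03,
        -1.40388115e+01],
       [-7.63711531e-03,  1.50548095e-01,  9.88573187e-01,
         1.35102726e+03],
       [ 0.00000000e+00,  0.00000000e+00,  0.00000000e+00,
         1.00000000e+00]])}
```

View pics/scene0.png

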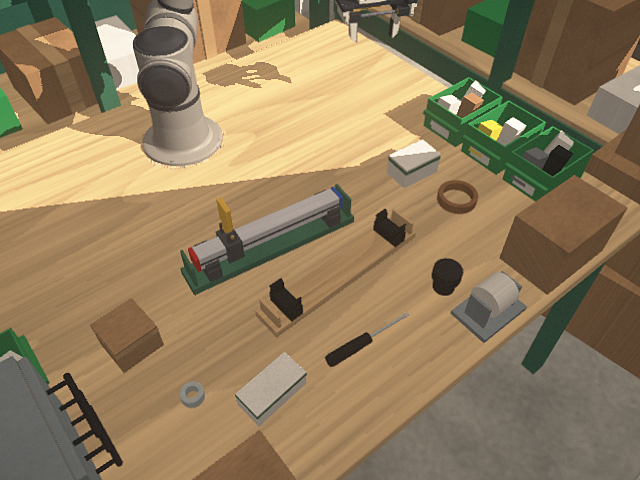

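View pics/top0.png

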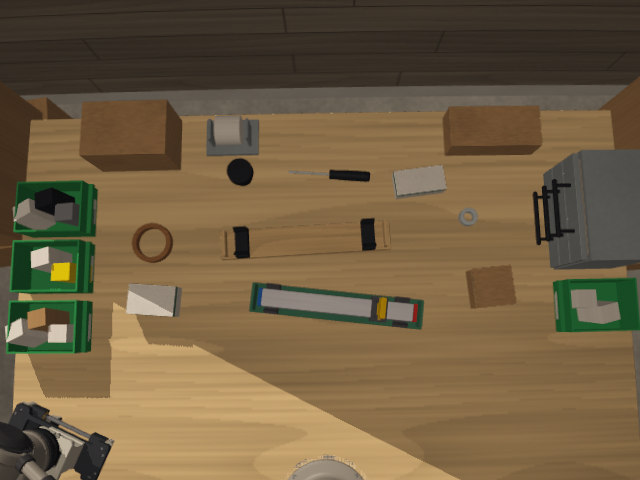

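Both views show the tube in the green stand, with its red end at top-view (416,313), blue end at (257,297), and handle at (382,308). The cradle runs from (222,244) to (390,235) in the same view. I'll zoom in next.

```bash
python3 - <<'E'
import pickle,cv2
c=pickle.load(open("top0.pkl","rb"))["image"]
# crop 215..435 , 205..340
a=cv2.resize(c[210:335,215:435],None,fx=3.6,fy=3.6,interpolation=cv2.INTER_CUBIC); cv2.imwrite("pics/topz.png",a)
c=pickle.load(open("scene0.pkl","rb"))["image"]
a=cv2.resize(c[175:340,170:420],None,fx=3.2,fy=3.2,interpolation=cv2.INTER_CUBIC); cv2.imwrite("pics/scz.png",a)
E
```

```text
(no output)
```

View pics/topz.png

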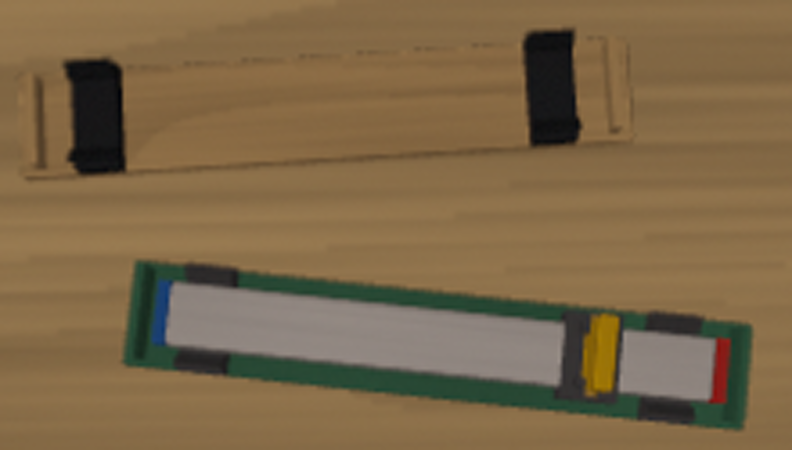

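View pics/scz.png

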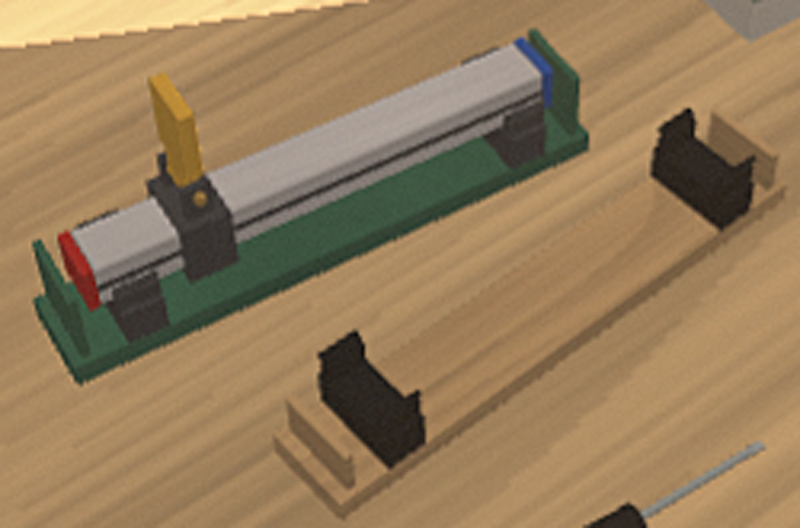

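```bash
cat > h.py <<'E'
import numpy as np,cv2,pickle
from plant import get_obs,capture
def proj(c,P):
    P=np.atleast_2d(P).astype(float); M=c["pose"]; q=(P-M[:3,3])@M[:3,:3]; q=q*[1,-1,-1]
    K=np.array([[c["fx"],0,c["cx"]],[0,c["fy"],c["cy"]],[0,0,1.]])
    return cv2.projectPoints(q,np.zeros(3),np.zeros(3),K,c["D"])[0][:,0]
def back(c,uv,z):
    K=np.array([[c["fx"],0,c["cx"]],[0,c["fy"],c["cy"]],[0,0,1.]])
    n=cv2.undistortPoints(np.array(uv,float).reshape(-1,1,2),K,c["D"])[:,0]
    d=np.c_[n[:,0],-n[:,1],-np.ones(len(n))]@c["pose"][:3,:3].T; o=c["pose"][:3,3]
    return o+d*((np.array(z)-o[2])/d[:,2])[:,None]
def unz(uv,x0,y0,f): uv=np.array(uv,float); return (uv+.5)/f-.5+[x0,y0]
E
python3 - <<'E'
from h import *
t=pickle.load(open("top0.pkl","rb")); s=pickle.load(open("scene0.pkl","rb"))
np.set_printoptions(precision=1,suppress=True)
T=lambda l:unz(l,215,210,3.6); S=lambda l:unz(l,170,175,3.2)
P=back(t,T([(158,281),(152,344),(731,340),(725,403)]),[86]*4); print("tube top",P[:,:2],P.mean(0)); 
d=P[:2].mean(0)-P[2:].mean(0); print(np.hypot(*d[:2]),np.degrees(np.arctan2(d[1],d[0])))
# tube scene: red top corners, blue top corners
P=back(s,S([(62,234),(87,270),(517,41),(547,73)]),[86,86,86,86]); print("tube scene",P[:,:2],P.mean(0))
d=P[2:].mean(0)-P[:2].mean(0); print(np.hypot(*d[:2]),np.degrees(np.arctan2(d[1],d[0])))
for z in(8,12):
  P=back(t,T([(20,73),(27,178),(630,38),(632,142)]),[z]*4); print("tray",z,P[:,:2],P.mean(0))
  d=P[:2].mean(0)-P[2:].mean(0); print(np.hypot(*d[:2]),np.degrees(np.arctan2(d[1],d[0])))
  P=back(t,T([(137,261),(124,364),(751,325),(743,429)]),[z]*4); print("stand",P[:,:2],P.mean(0))
  d=P[:2].mean(0)-P[2:].mean(0); print(np.hypot(*d[:2]),np.degrees(np.arctan2(d[1],d[0])))
P=back(s,S([(343,517),(783,197)]),[0,0]); print("tray scene bottom",P)
P=back(s,S([(322,350),(357,333),(391,397),(425,0)]),[73]*4)
# handle top centre
P=back(t,T([(590,317),(618,317),(585,393),(612,395)]),[188]*4); print("handle top",P,P.mean(0))
P=back(s,S([(150,78),(162,73),(174,110),(187,104)]),[188]*4); print("handle scene",P,P.mean(0))
E
```

```text
tube top [[ 502.3  143.8]
 [ 463.   147.6]
 [ 459.5 -214.6]
 [ 420.5 -209.4]] [461.3 -33.1  86. ]
360.227701020767 83.199272155811
tube scene [[ 420.4 -206.9]
 [ 456.8 -209.6]
 [ 463.7  141. ]
 [ 502.1  137. ]] [460.7 -34.6  86. ]
350.0487858277232 82.7374097482538
tray 8 [[ 649.9  247.7]
 [ 578.1  242.1]
 [ 666.8 -166.6]
 [ 595.7 -165.5]] [622.6  39.4   8. ]
411.32465900434136 92.40166403931649
stand [[ 521.   167.7]
 [ 452.7  176.2]
 [ 471.6 -240.7]
 [ 403.4 -232.7]] [462.2 -32.4   8. ]
411.5605667247105 83.10850183894593
tray 12 [[ 649.2  246.9]
 [ 577.6  241.4]
 [ 666.1 -166.1]
 [ 595.1 -165.1]] [622.   39.3  12. ]
410.0995918121334 92.40166403931649
stand [[ 520.7  167.1]
 [ 452.6  175.6]
 [ 471.5 -240. ]
 [ 403.4 -232. ]] [462.1 -32.3  12. ]
410.3347969176646 83.10850183894591
tray scene bottom [[ 662.  -160.5    0. ]
 [ 641.7  247.6    0. ]]
handle top [[ 470.8 -117.7  188. ]
 [ 470.6 -133.8  188. ]
 [ 427.5 -113.6  188. ]
 [ 426.1 -129.   188. ]] [ 448.8 -123.5  188. ]
handle scene [[ 428.7 -129.4  188. ]
 [ 429.6 -121.1  188. ]
 [ 461.7 -132.5  188. ]
 [ 462.2 -123.5  188. ]] [ 445.6 -126.6  188. ]
```

```bash
cat >> h.py <<'E'
from scipy.spatial.transform import Rotation as Ro
def plan(target,yawdeg,n,o=None):
    """total shift in current tool axes/60 ; total turn/8deg (apply turn after shift), per row /n"""
    o=o or get_obs(); R=Ro.from_euler("xyz",o["tcp_rot"]); Rt=Ro.from_euler("xyz",[np.pi,0,np.radians(yawdeg)])
    d=R.inv().apply(np.array(target)-o["tool_pos"])/60; w=np.degrees((R.inv()*Rt).as_rotvec())/8
    print("t",o["time"],"pos",o["tool_pos"].round(2),"rpy",np.degrees(o["tcp_rot"]).round(2),"F",o["contact_force"].round(2),"w",round(o["grip_width"],1))
    print("shift total",d.round(3),"turn",w.round(3),"| per row shift",(d/n).round(3),"turn",(w/n).round(3))
E
python3 -c "
from h import *
plan([448,-124.5,235],173.15,12)"
```

```text
t 0.1 pos [212.82 479.57 248.11] rpy [-1.7992e+02 -1.0000e-02  1.5606e+02] F [0.11 0.32 0.69] w 91.8
shift total [-7.668 -7.611  0.228] turn [-0.01  -0.003 -2.136] | per row shift [-0.639 -0.634  0.019] turn [-0.001 -0.    -0.178]
```

carry_out(xyz=[[-0.64,-0.634,0],[-0.64,-0.634,0],[-0.64,-0.634,0],[-0.64,-0.634,0],[-0.64,-0.634,0],[-0.64,-0.634,0],[-0.64,-0.634,0],[-0.64,-0.634,0]], dr=[[0,0,0],[0,0,0],[0,0,0],[0,0,0],[0,0,0],[0,0,0],[0,0,0],[0,0,0]], gripper=1)

```text
time: 1.1
tool_pos: [370.5, 75.4, 248.7]
tcp_rot: [3.141, 0.0, 2.724]
contact_force: [1.9, -0.2, -0.3]
grip_width: 91.9
```

carry_out(xyz=[[-0.64,-0.634,0],[-0.64,-0.634,0],[-0.64,-0.634,0],[-0.62,-0.634,0],[0,0,0],[0,0,0],[0,0,0]], dr=[[0,0,0],[0,0,0],[0,0,0],[0,0,0],[0,0,-0.8],[0,0,-0.8],[0,0,-0.536]])

```text
time: 1.98
tool_pos: [447.6, -124.0, 248.2]
tcp_rot: [3.141, -0.001, 3.024]
contact_force: [-0.4, -0.4, 0.7]
grip_width: 92.3
```

```bash
python3 -c "
from h import *
plan([448,-124.5,235],173.15,1)"
```

```text
t 1.975 pos [ 447.6  -123.98  248.23] rpy [ 1.7997e+02 -6.0000e-02  1.7328e+02] F [-0.43 -0.38  0.7 ] w 92.3
shift total [-0.008 -0.008  0.221] turn [ 0.004 -0.008  0.016] | per row shift [-0.008 -0.008  0.221] turn [ 0.004 -0.008  0.016]
```

carry_out(xyz=[[0,0,0.4],[0,0,0.5],[0,0,0.4],[0,0,0.1],[0,0,0],[0,0,0]], dr=[[0,0,0],[0,0,0],[0,0,0],[0,0,0],[0,0,0],[0,0,0]])

```text
time: 2.72
tool_pos: [448.4, -124.1, 165.6]
tcp_rot: [-3.141, 0.002, 3.022]
contact_force: [0.0, -0.7, 0.1]
grip_width: 91.6
```

```bash
python3 -c "
from h import *
plan([448,-124.5,165],173.15,1)
for n in('scene','top'):
  c=capture(n)
  q=proj(c,[[446,-124,150]])[0].round().astype(int); i=c['image'][max(0,q[1]-80):q[1]+70,q[0]-100:q[0]+100]
  cv2.imwrite('pics/g1%s.png'%n,cv2.resize(i,None,fx=3,fy=3))
"
```

```text
t 2.725 pos [ 448.41 -124.06  165.62] rpy [-1.7997e+02  1.0000e-01  1.7315e+02] F [ 0.03 -0.69  0.14] w 91.6
shift total [ 0.006 -0.008  0.01 ] turn [-0.004  0.012  0.   ] | per row shift [ 0.006 -0.008  0.01 ] turn [-0.004  0.012  0.   ]
```

View pics/g1scene.png

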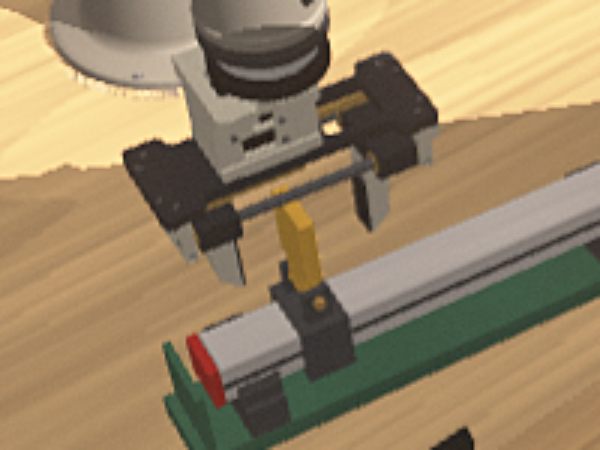

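The scene view shows the yellow tab standing between the two fingers, with the tips above the clamp's cheeks. I'll close on it.

carry_out(xyz=[[0,0,0],[0,0,0],[0,0,0],[0,0,0],[0,0,0],[0,0,0]], dr=[[0,0,0],[0,0,0],[0,0,0],[0,0,0],[0,0,0],[0,0,0]], gripper=-1)

```text
time: 3.58
tool_pos: [447.9, -123.8, 164.7]
tcp_rot: [3.141, -0.0, 3.022]
contact_force: [-0.5, 0.3, 0.2]
grip_width: 36.8
```

```bash
python3 -c "
from h import *
plan([448,-124.5,165],173.15,1)
for n in('scene','top'):
  c=capture(n)
  q=proj(c,[[446,-124,150]])[0].round().astype(int); i=c['image'][max(0,q[1]-80):q[1]+70,q[0]-100:q[0]+100]
  cv2.imwrite('pics/g2%s.png'%n,cv2.resize(i,None,fx=3,fy=3))
"
```

```text
t 3.575 pos [ 447.85 -123.82  164.67] rpy [179.99  -0.   173.15] F [-0.5   0.35  0.19] w 36.8
shift total [-0.004 -0.011 -0.005] turn [ 0.001 -0.    -0.   ] | per row shift [-0.004 -0.011 -0.005] turn [ 0.001 -0.    -0.   ]
```

View pics/g2scene.png

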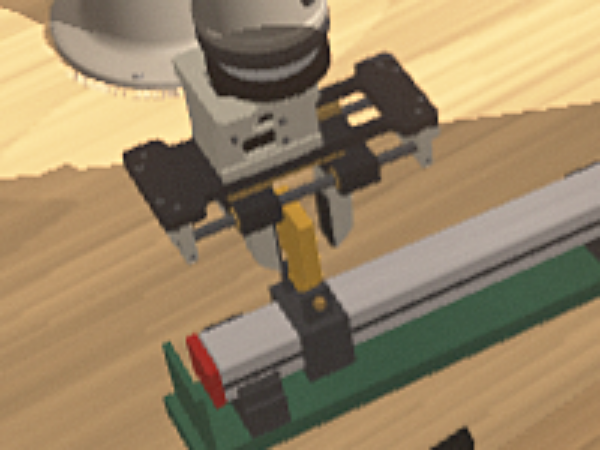

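The fingers are halfway shut and still moving. I'll let them finish.

carry_out(xyz=[[0,0,0],[0,0,0],[0,0,0],[0,0,0],[0,0,0],[0,0,0]], dr=[[0,0,0],[0,0,0],[0,0,0],[0,0,0],[0,0,0],[0,0,0]], gripper=-1)

```text
time: 4.42
tool_pos: [447.8, -123.9, 164.6]
tcp_rot: [-3.142, -0.0, 3.022]
contact_force: [-0.3, -2.0, -3.3]
grip_width: 12.1
```

carry_out(xyz=[[0,0,-0.05],[0,0,-0.05],[0,0,-0.05],[0,0,-0.05],[0,0,0],[0,0,0],[0,0,0]], dr=[[0,0,0],[0,0,0],[0,0,0],[0,0,0],[0,0,0],[0,0,0],[0,0,0]])

```text
time: 5.3
tool_pos: [447.8, -123.8, 176.6]
tcp_rot: [3.141, -0.0, 3.022]
contact_force: [0.2, 1.2, -5.3]
grip_width: 11.8
```

```bash
python3 -c "
from h import *
plan([448,-124.5,165],173.15,1)
for n in('scene','top'):
  c=capture(n); print(get_obs()['contact_force'])
  if n=='scene': i=c['image'][170:320,165:365]
  else: i=c['image'][270:340,240:435]
  cv2.imwrite('pics/g3%s.png'%n,cv2.resize(i,None,fx=4,fy=4,interpolation=cv2.INTER_CUBIC))
"
```

```text
t 5.3 pos [ 447.8  -123.84  176.61] rpy [ 1.7999e+02 -1.0000e-02  1.7315e+02] F [ 0.18  1.17 -5.31] w 11.8
shift total [-0.005 -0.011  0.194] turn [ 0.001 -0.001 -0.   ] | per row shift [-0.005 -0.011  0.194] turn [ 0.001 -0.001 -0.   ]
[-0.44300327  1.13145034 -6.04937592]
[-0.5256698   0.27006506 -4.7849058 ]
```

View pics/g3scene.png

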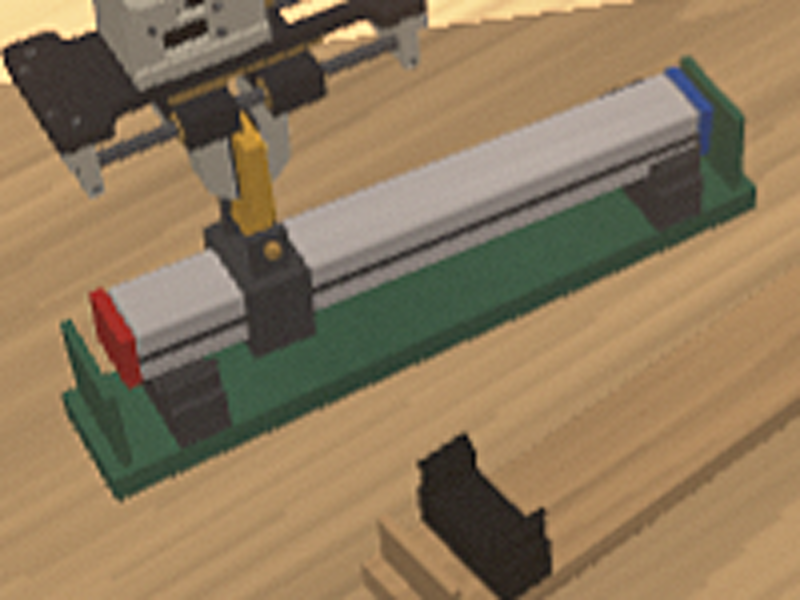

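The scene view shows the red end lifted clear of its block and the blue end still down. The balance point is therefore well towards blue from the clamp. The force of about 5.4 N puts it roughly mid-tube. I'll lower the tube and push the clamp along.

carry_out(xyz=[[0,0,0.06],[0,0,0.06],[0,0,0.05],[0,0,0.025],[0,0,0]], dr=[[0,0,0],[0,0,0],[0,0,0],[0,0,0],[0,0,0]])

```text
time: 6.02
tool_pos: [447.9, -123.9, 164.9]
tcp_rot: [3.142, -0.0, 3.022]
contact_force: [0.3, -2.1, -4.4]
grip_width: 12.1
```

carry_out(xyz=[[0,0.1,0],[0,0.2,0],[0,0.25,0],[0,0.25,0],[0,0.25,0],[0,0.25,0],[0,0.2,0],[0,0.1,0]], dr=[[0,0,0],[0,0,0],[0,0,0],[0,0,0],[0,0,0],[0,0,0],[0,0,0],[0,0,0]])

```text
time: 7.02
tool_pos: [459.3, -29.0, 165.2]
tcp_rot: [-3.139, 0.001, 3.023]
contact_force: [-0.5, -9.4, -5.1]
grip_width: 11.6
```

carry_out(xyz=[[0,-0.05,0],[0,-0.03,0],[0,0,0],[0,0,0]], dr=[[0,0,0],[0,0,0],[0,0,0],[0,0,0]])

```text
time: 7.52
tool_pos: [458.5, -33.1, 164.9]
tcp_rot: [3.141, -0.001, 3.022]
contact_force: [-0.1, 0.4, -8.6]
grip_width: 11.7
```

```bash
cat > snap.py <<'E'
import sys
from h import *
o=get_obs(); print(o['time'],o['tool_pos'].round(1),np.degrees(o['tcp_rot']).round(2),o['contact_force'].round(2),o['moment'].round(2),o['grip_width'].round(1))
k=sys.argv[1]
c=capture('scene'); pickle.dump(c,open('s_%s.pkl'%k,'wb')); d=capture('top'); pickle.dump(d,open('t_%s.pkl'%k,'wb'))
i=c['image'][170:320,165:365]; cv2.imwrite('pics/%s_s.png'%k,cv2.resize(i,None,fx=4,fy=4,interpolation=cv2.INTER_CUBIC))
i=d['image'][220:340,220:435]; cv2.imwrite('pics/%s_t.png'%k,cv2.resize(i,None,fx=3.6,fy=3.6,interpolation=cv2.INTER_CUBIC))
E
python3 snap.py p1
```

```text
Traceback (most recent call last):
  File "snap.py", line 3, in <module>
    o=get_obs(); print(o['time'],o['tool_pos'].round(1),np.degrees(o['tcp_rot']).round(2),o['contact_force'].round(2),o['moment'].round(2),o['grip_width'].round(1))
                                                                                                                                           ^^^^^^^^^^^^^^^^^^^^^
AttributeError: 'float' object has no attribute 'round'
```

```bash
sed -i "s/,o\['grip_width'\].round(1)//" snap.py
python3 snap.py p1
```

```text
7.525 [458.5 -33.1 164.9] [ 1.7998e+02 -3.0000e-02  1.7314e+02] [-0.14  0.42 -8.6 ] [0.07 0.07 0.03]
```

View pics/p1_s.png

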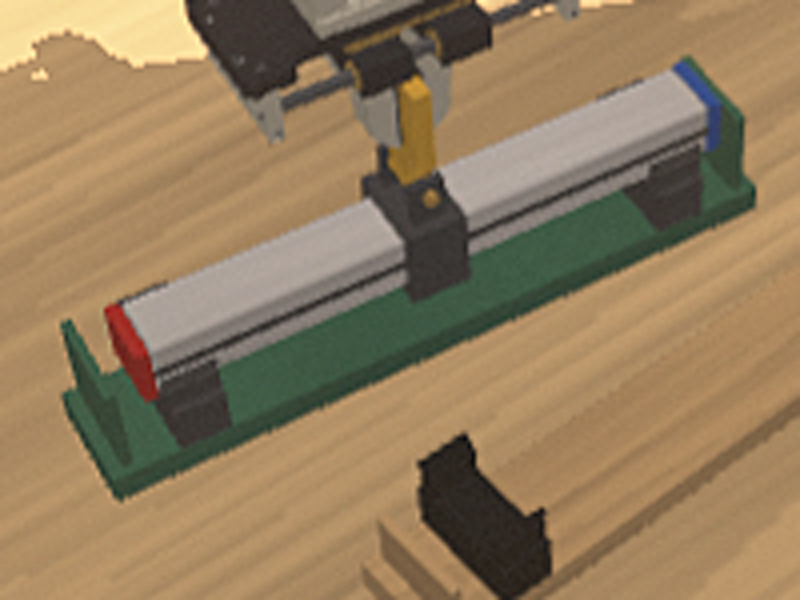

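View pics/p1_t.png

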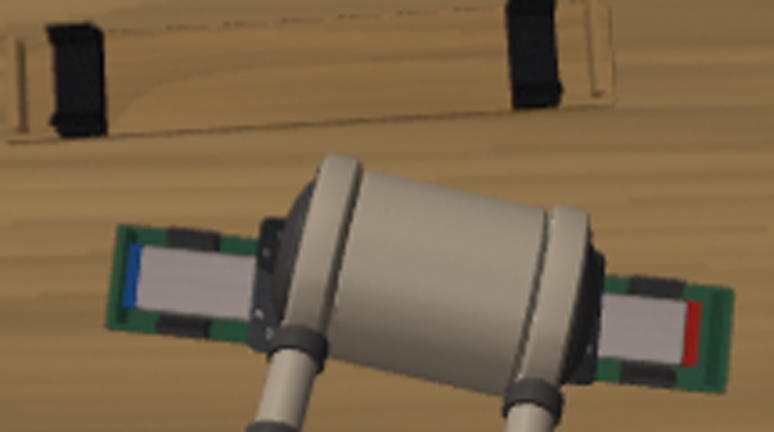

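The tube lies with its blue end near, but not against, the end plate, and the clamp is near mid-tube. Trial lift of 10 mm.

carry_out(xyz=[[0,0,-0.05],[0,0,-0.05],[0,0,-0.05],[0,0,-0.02],[0,0,0],[0,0,0]], dr=[[0,0,0],[0,0,0],[0,0,0],[0,0,0],[0,0,0],[0,0,0]])

```text
time: 8.38
tool_pos: [458.8, -33.4, 175.2]
tcp_rot: [-3.141, 0.0, 3.022]
contact_force: [0.3, -0.9, -7.8]
grip_width: 12.0
```

```bash
python3 snap.py p2
```

```text
8.375 [458.8 -33.4 175.2] [-1.7999e+02  1.0000e-02  1.7315e+02] [ 0.3  -0.87 -7.8 ] [-0.05 -0.01  0.01]
```

View pics/p2_s.png

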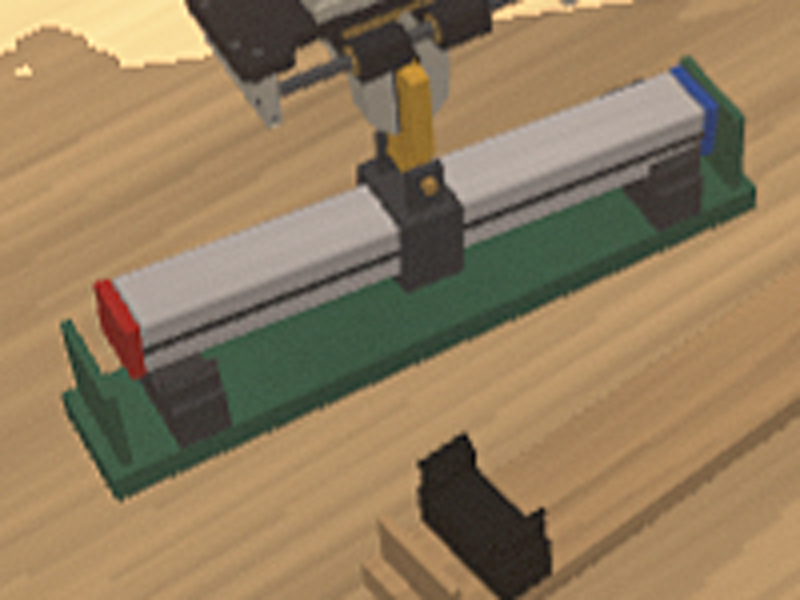

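The red end came up about 20 mm and the blue end stayed down, so the balance point is further towards blue. I'll lower, shove 24 mm, ease back 5 and retry.

carry_out(xyz=[[0,0,0.05],[0,0,0.06],[0,0,0.045],[0,0,0.02],[0,0,0]], dr=[[0,0,0],[0,0,0],[0,0,0],[0,0,0],[0,0,0]])

```text
time: 9.1
tool_pos: [458.7, -33.2, 164.7]
tcp_rot: [3.141, 0.0, 3.022]
contact_force: [0.2, -0.2, -7.2]
grip_width: 11.6
```

carry_out(xyz=[[0,0.1,0],[0,0.15,0],[0,0.1,0],[0,0.05,0],[0,0,0],[0,-0.05,0],[0,-0.035,0],[0,0,0]], dr=[[0,0,0],[0,0,0],[0,0,0],[0,0,0],[0,0,0],[0,0,0],[0,0,0],[0,0,0]])

```text
time: 10.1
tool_pos: [460.9, -14.4, 164.6]
tcp_rot: [3.141, -0.0, 3.022]
contact_force: [0.4, -0.2, -7.3]
grip_width: 11.7
```

carry_out(xyz=[[0,0,-0.05],[0,0,-0.05],[0,0,-0.05],[0,0,-0.02],[0,0,0],[0,0,0]], dr=[[0,0,0],[0,0,0],[0,0,0],[0,0,0],[0,0,0],[0,0,0]])

```text
time: 10.85
tool_pos: [460.9, -14.5, 174.8]
tcp_rot: [3.141, -0.0, 3.022]
contact_force: [-0.0, -0.2, -8.6]
grip_width: 11.9
```

```bash
python3 snap.py p3
```

```text
10.85 [460.9 -14.5 174.8] [ 1.7999e+02 -1.0000e-02  1.7315e+02] [-0.   -0.16 -8.59] [0.04 0.02 0.02]
```

View pics/p3_s.png

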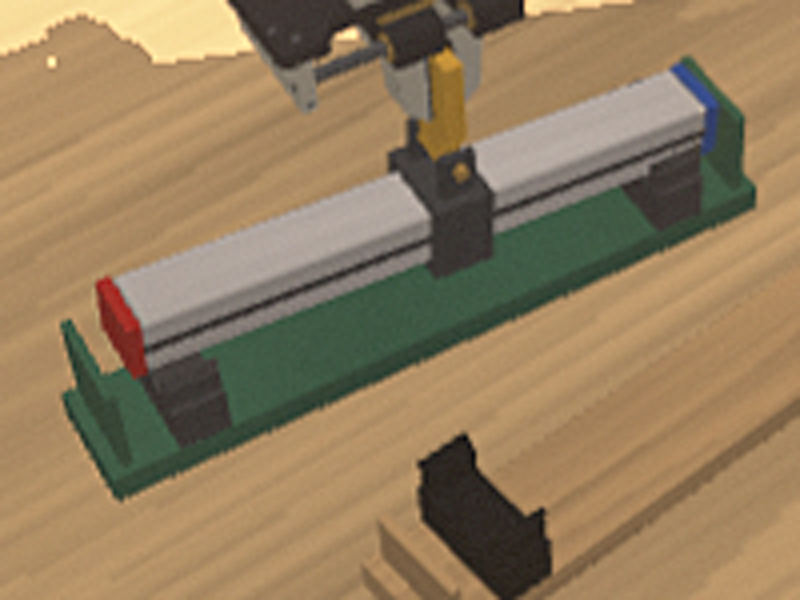

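Red is still up and blue down. I'll go 12 mm further.

carry_out(xyz=[[0,0,0.05],[0,0,0.06],[0,0,0.045],[0,0,0.02],[0,0,0]], dr=[[0,0,0],[0,0,0],[0,0,0],[0,0,0],[0,0,0]])

```text
time: 11.58
tool_pos: [460.9, -14.5, 164.6]
tcp_rot: [3.142, -0.0, 3.022]
contact_force: [-0.7, -0.2, -5.2]
grip_width: 12.0
```

carry_out(xyz=[[0,0.08,0],[0,0.1,0],[0,0.08,0],[0,0.04,0],[0,0,0],[0,-0.06,0],[0,-0.04,0],[0,0,0]], dr=[[0,0,0],[0,0,0],[0,0,0],[0,0,0],[0,0,0],[0,0,0],[0,0,0],[0,0,0]])

```text
time: 12.58
tool_pos: [462.7, -2.5, 164.6]
tcp_rot: [3.141, 0.001, 3.022]
contact_force: [1.1, 1.0, -4.6]
grip_width: 11.8
```

carry_out(xyz=[[0,0,-0.05],[0,0,-0.05],[0,0,-0.05],[0,0,-0.02],[0,0,0],[0,0,0]], dr=[[0,0,0],[0,0,0],[0,0,0],[0,0,0],[0,0,0],[0,0,0]])

```text
time: 13.32
tool_pos: [462.4, -2.6, 174.6]
tcp_rot: [3.141, -0.0, 3.022]
contact_force: [0.9, 0.3, -8.1]
grip_width: 12.1
```

```bash
python3 snap.py p4
```

```text
13.325 [462.4  -2.6 174.6] [179.99  -0.   173.15] [ 0.91  0.32 -8.1 ] [0.08 0.   0.02]
```

View pics/p4_s.png

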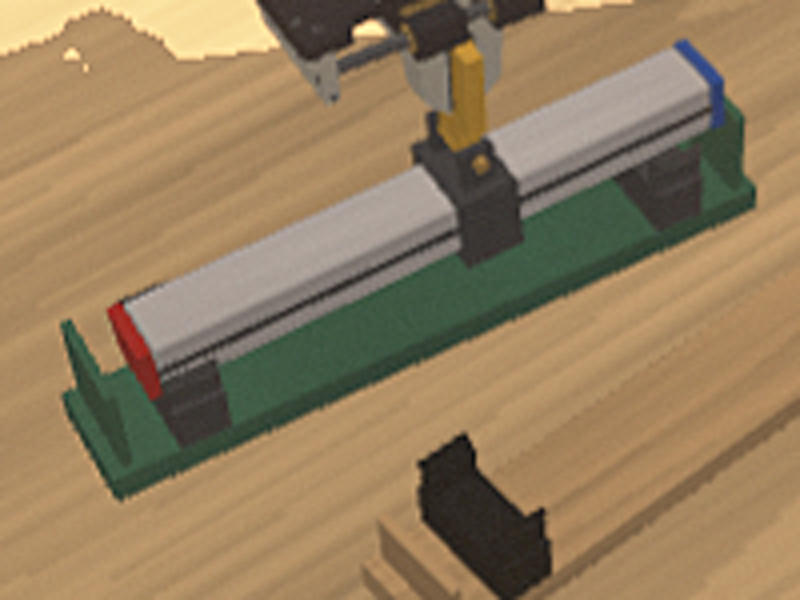

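Now the blue end is up and red is down, so the balance point lies between the last two clamp positions. I'll push about 6 mm back, which means crossing the ~15 mm gap to the red plate first, then ease off.

carry_out(xyz=[[0,0,0.05],[0,0,0.06],[0,0,0.045],[0,0,0.015],[0,0,0]], dr=[[0,0,0],[0,0,0],[0,0,0],[0,0,0],[0,0,0]])

```text
time: 14.05
tool_pos: [462.3, -2.6, 164.6]
tcp_rot: [3.142, -0.0, 3.022]
contact_force: [-3.0, -0.0, -4.2]
grip_width: 11.7
```

carry_out(xyz=[[0,-0.08,0],[0,-0.1,0],[0,-0.1,0],[0,-0.07,0],[0,0,0],[0,0.05,0],[0,0.05,0],[0,0,0]], dr=[[0,0,0],[0,0,0],[0,0,0],[0,0,0],[0,0,0],[0,0,0],[0,0,0],[0,0,0]])

```text
time: 15.05
tool_pos: [460.8, -17.8, 164.6]
tcp_rot: [-3.141, 0.001, 3.022]
contact_force: [0.5, -2.7, -4.1]
grip_width: 11.7
```

carry_out(xyz=[[0,0,-0.05],[0,0,-0.05],[0,0,-0.05],[0,0,-0.02],[0,0,0],[0,0,0]], dr=[[0,0,0],[0,0,0],[0,0,0],[0,0,0],[0,0,0],[0,0,0]])

```text
time: 15.8
tool_pos: [460.6, -17.5, 174.5]
tcp_rot: [3.141, -0.0, 3.022]
contact_force: [0.4, -0.6, -8.1]
grip_width: 11.8
```

```bash
python3 snap.py p5
```

```text
15.8 [460.6 -17.5 174.5] [179.99  -0.   173.15] [ 0.36 -0.58 -8.14] [ 0.02  0.04 -0.04]
```

View pics/p5_s.png

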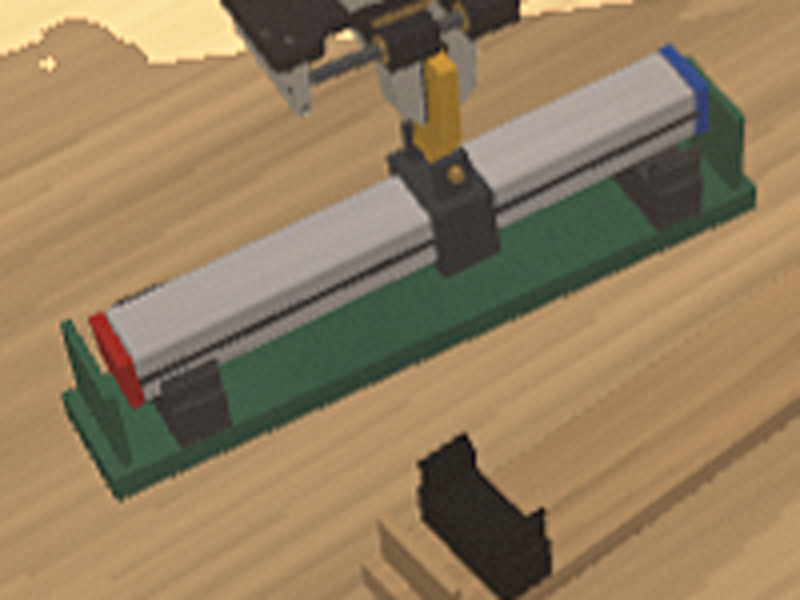

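The blue end is still up and red down, so balance is between p3 and p5, at most about 6 mm off and safe from steep tipping. I'll lift slightly more to measure the hanging tilt.

carry_out(xyz=[[0,0,-0.06],[0,0,-0.08],[0,0,-0.08],[0,0,-0.04],[0,0,0],[0,0,0],[0,0,0]], dr=[[0,0,0],[0,0,0],[0,0,0],[0,0,0],[0,0,0],[0,0,0],[0,0,0]])

```text
time: 16.77
tool_pos: [460.5, -17.5, 190.1]
tcp_rot: [3.141, -0.0, 3.022]
contact_force: [0.1, -0.6, -8.3]
grip_width: 12.2
```

```bash
python3 snap.py p6
```

```text
16.775 [460.5 -17.5 190.1] [ 1.7999e+02 -2.0000e-02  1.7315e+02] [ 0.14 -0.58 -8.32] [ 0.05  0.02 -0.02]
```

View pics/p6_s.png

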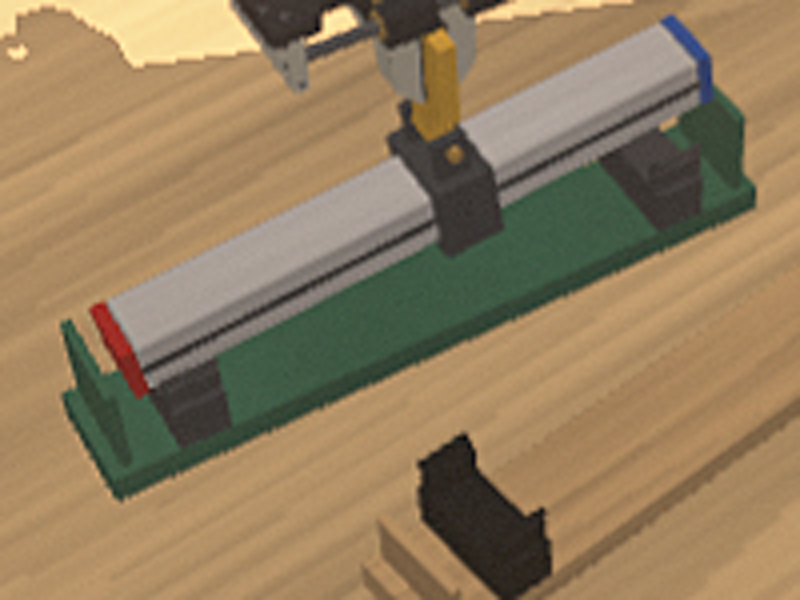

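```bash
cat > zz.py <<'E'
import sys
from h import *
k=sys.argv[1]
c=pickle.load(open('s_%s.pkl'%k,'rb'))['image']; d=pickle.load(open('t_%s.pkl'%k,'rb'))['image']
def z(i,x,y): return cv2.resize(i[y:y+32,x:x+50],(400,256),interpolation=cv2.INTER_CUBIC)
b=[int(v) for v in sys.argv[2:]]
o=np.vstack([np.hstack([z(c,b[0],b[1]),z(c,b[2],b[3])]),np.hstack([z(d,b[4],b[5]),z(d,b[6],b[7])])])
cv2.imwrite('pics/zz_%s.png'%k,o)
E
python3 zz.py p6 175 240 310 168 240 280 390 293
```

```text
(no output)
```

View pics/zz_p6.png

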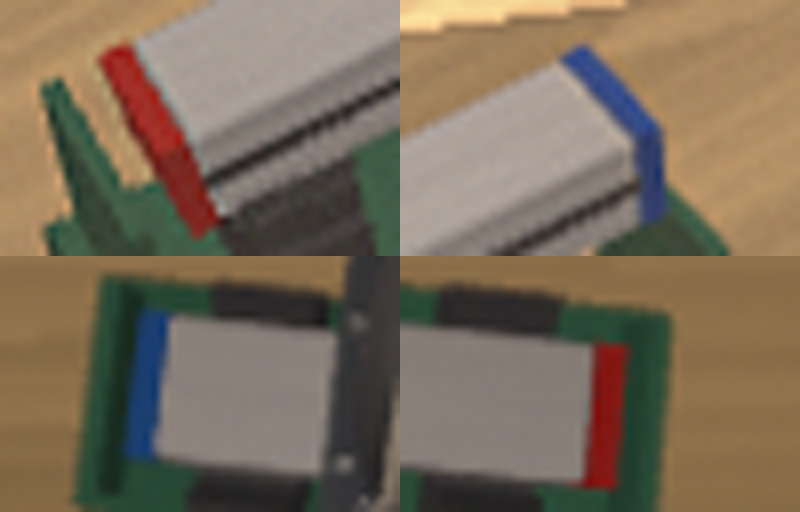

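```bash
cat > fit.py <<'E'
from h import *
from scipy.optimize import least_squares
# local corner coords: x along (blue +), y left; far-from-scene-camera side: scene cam at +x world -> near side = world +x = tube -y (yaw 83: y axis = -x world)
L={'rtf':(-180,20,36),'rtn':(-180,-20,36),'rbn':(-180,-20,0),'btf':(180,20,36),'btn':(180,-20,36),'bbn':(180,-20,0)}
def fit(S,T,s,t,zz,yaw0=83.15,c0=(461,-33,60)):
    """S,T dict key-> zz px (with quadrant removed), zz offsets"""
    def px(k,uv,view):
        o=zz[{'s':0,'t':4}[view]+(0 if (k[0]=='r')==(view=='s') else 2):][:2]
        return (np.array(uv)+.5)/8-.5+o
    ob=[(s,L[k],px(k,v,'s')) for k,v in S.items()]+[(t,L[k],px(k,v,'t')) for k,v in T.items()]
    def f(p):
        R=Ro.from_euler('ZYX',[p[3],p[4],0],degrees=True)
        return np.concatenate([proj(c,R.apply([l])+p[:3])[0]-u for c,l,u in ob])
    r=least_squares(f,[*c0,yaw0,0],loss='soft_l1')
    o=get_obs()['tool_pos']; R=Ro.from_euler('ZYX',[r.x[3],r.x[4],0],degrees=True)
    print('centre underside',r.x[:3].round(1),'yaw',r.x[3].round(2),'tilt deg (+=red up)',r.x[4].round(2),'resid',f(r.x).round(1))
    pin=np.array([o[0],o[1],o[2]-3-50]); print('clamp ~',R.inv().apply(pin-r.x[:3]).round(1), 'expect z 62')
    return r.x
E
python3 - <<'E'
from fit import *
zz=[175,240,310,168,240,280,390,293]
s=pickle.load(open('s_p6.pkl','rb'));t=pickle.load(open('t_p6.pkl','rb'))
fit({'rtf':(100,60),'rbn':(197,237),'btf':(188,46),'btn':(263,125),'bbn':(260,215)},
 {'btf':(140,54),'btn':(125,202),'rtf':(215,233),'rtn':(228,89)} and {'btn':(140,54),'btf':(125,202),'rtf':(215,233),'rtn':(228,89)},s,t,zz)
E
```

```text
centre underside [461.5 -30.9  73.5] yaw 83.26 tilt deg (+=red up) -5.61 resid [ 0.1 -0.4  0.1  0.3 -0.2 -0.3  0.1  0.3  1.3  0.   0.4  0.3  0.1  0.1
  0.3  0.   0.1  0.1]
clamp ~ [19.4  2.5 62. ] expect z 62
```

```bash
python3 zz.py p3 178 234 318 180 240 280 390 293
```

```text
(no output)
```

View pics/zz_p3.png

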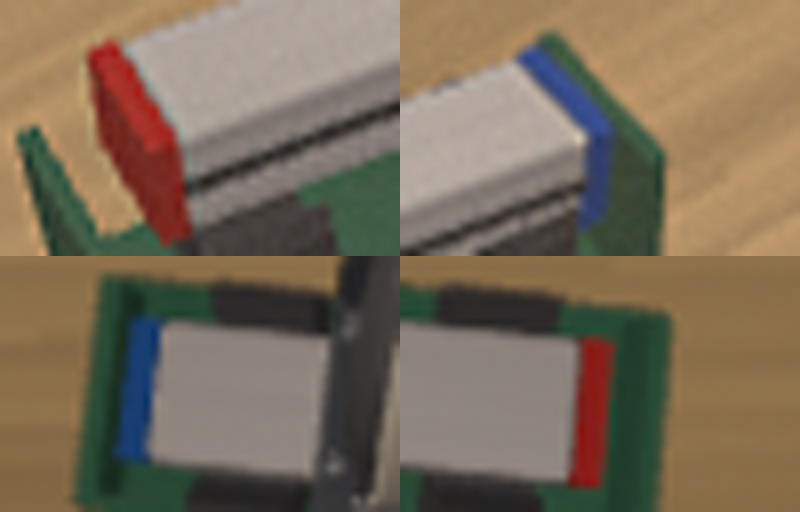

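```bash
sed -i "s/def fit(S,T,s,t,zz,/def fit(S,T,s,t,zz,tp=None,/; s/o=get_obs()\['tool_pos'\]; R/o=get_obs()['tool_pos'] if tp is None else tp; R/" fit.py; python3 - <<'E'
from fit import *
zz=[178,234,318,180,240,280,390,293]
s=pickle.load(open('s_p3.pkl','rb'));t=pickle.load(open('t_p3.pkl','rb'))
fit({'rtf':(88,47),'rbn':(167,245),'btf':(140,47),'btn':(212,128),'bbn':(200,225)},
 {'btn':(133,62),'btf':(117,203),'rtf':(202,232),'rtn':(213,85)},s,t,zz,(460.9,-14.5,174.8))
E
```

```text
centre underside [461.4 -29.8  61.2] yaw 83.26 tilt deg (+=red up) 4.03 resid [ 0.1  0.2 -0.2 -0.2  0.1  0.   0.6  0.3  0.6 -0.4  0.3  0.3  0.2  0.3
  0.1 -0.1  0.2  0.1]
clamp ~ [10.9  2.3 61.5] expect z 62
```

Fit: the clamp is at +19.4 mm and the tube hangs 5.6° with blue high, which is about 4.9 mm too far. At +10.9 mm blue stayed down. The balance point is therefore about +14.6 mm. I'll lower, push 4.8 mm further towards red and retry.

carry_out(xyz=[[0,0,0.06],[0,0,0.08],[0,0,0.08],[0,0,0.08],[0,0,0.06],[0,0,0.045],[0,0,0.02],[0,0,0]], dr=[[0,0,0],[0,0,0],[0,0,0],[0,0,0],[0,0,0],[0,0,0],[0,0,0],[0,0,0]])

```text
time: 17.88
tool_pos: [460.7, -17.5, 164.8]
tcp_rot: [3.142, 0.0, 3.022]
contact_force: [-0.1, -0.0, -7.9]
grip_width: 11.8
```

carry_out(xyz=[[0,-0.05,0],[0,-0.06,0],[0,-0.05,0],[0,-0.02,0],[0,0,0],[0,0.06,0],[0,0.05,0],[0,0,0]], dr=[[0,0,0],[0,0,0],[0,0,0],[0,0,0],[0,0,0],[0,0,0],[0,0,0],[0,0,0]])

```text
time: 18.88
tool_pos: [460.1, -21.7, 164.7]
tcp_rot: [-3.141, -0.0, 3.022]
contact_force: [-0.2, 0.2, -8.6]
grip_width: 11.8
```

carry_out(xyz=[[0,0,-0.06],[0,0,-0.08],[0,0,-0.08],[0,0,-0.08],[0,0,-0.08],[0,0,-0.04],[0,0,0],[0,0,0]], dr=[[0,0,0],[0,0,0],[0,0,0],[0,0,0],[0,0,0],[0,0,0],[0,0,0],[0,0,0]])

```text
time: 19.88
tool_pos: [460.0, -21.6, 189.8]
tcp_rot: [3.141, -0.0, 3.022]
contact_force: [-0.9, -0.7, -8.6]
grip_width: 11.6
```

```bash
python3 snap.py p7; python3 zz.py p7 175 234 310 168 240 280 390 293
```

```text
19.875 [460.  -21.6 189.8] [ 1.7999e+02 -2.0000e-02  1.7315e+02] [-0.87 -0.74 -8.65] [-0.01  0.05 -0.05]
```

View pics/p7_s.png

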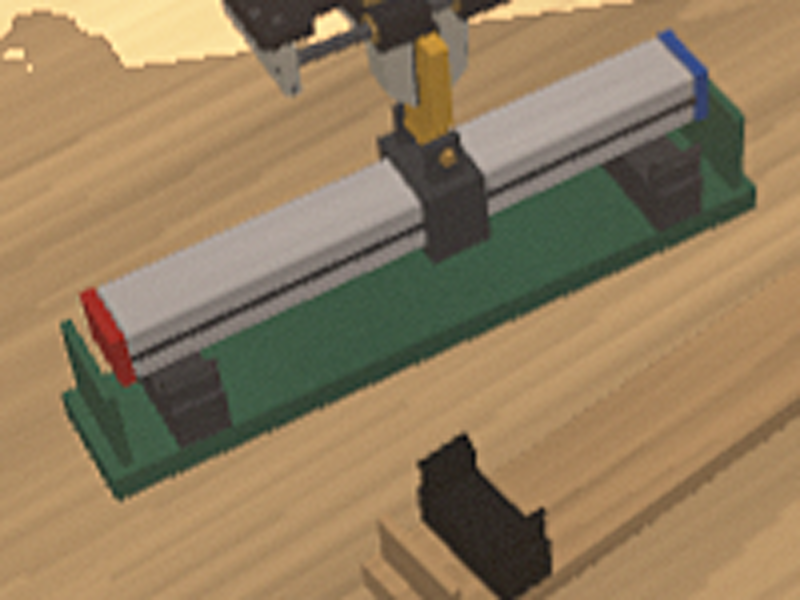

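View pics/zz_p7.png

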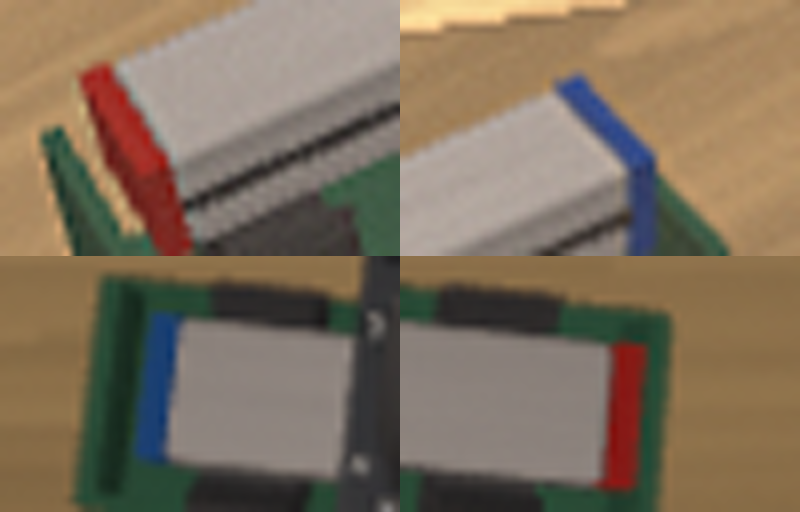

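```bash
python3 - <<'E'
from fit import *
zz=[175,234,310,168,240,280,390,293]
s=pickle.load(open('s_p7.pkl','rb'));t=pickle.load(open('t_p7.pkl','rb'))
fit({'rtf':(80,74),'rbn':(168,262),'btf':(180,75),'btn':(256,158)},
 {'btn':(153,57),'btf':(137,206),'rtf':(231,234),'rtn':(246,89)},s,t,zz)
E
```

```text
centre underside [460.8 -35.6  74.7] yaw 83.23 tilt deg (+=red up) -1.6 resid [ 0.1 -0.   0.2  0.1  0.1 -0.   0.3  0.   0.   0.4 -0.1 -0.2  0.6  0.1
  0.1  0.1]
clamp ~ [15.5  2.4 61.6] expect z 62
```

The tube hangs 1.6° from level with the clamp at +15.5 mm, which is good. Before carrying it, I'll refine the cradle pose.

```bash
python3 - <<'E'
from h import *
s=pickle.load(open('scene0.pkl','rb'))['image'];t=pickle.load(open('top0.pkl','rb'))['image']
def z(i,x,y): return cv2.resize(i[y:y+45,x:x+60],(400,300),interpolation=cv2.INTER_CUBIC)
o=np.vstack([np.hstack([z(s,253,278),z(s,365,205)]),np.hstack([z(t,215,218),z(t,345,210)])])
cv2.imwrite('pics/tray.png',o)
E
```

```text
(no output)
```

View pics/tray.png

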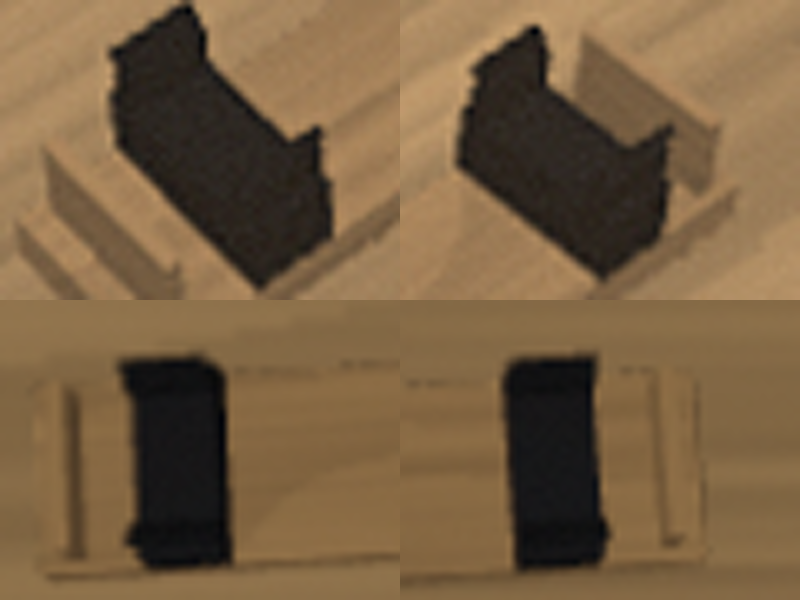

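```bash
python3 - <<'E'
from h import *
from scipy.optimize import least_squares
s=pickle.load(open('scene0.pkl','rb'));t=pickle.load(open('top0.pkl','rb'))
f=400/60
A=(s,253,278);B=(s,365,205);C=(t,215,218);D=(t,345,210)
ob=[(A,(262,290),-165,-1,'w','t'),(A,(118,145),-165,1,'w','t'),(B,(58,162),135,1,'w','t'),(B,(205,277),135,-1,'w','t'),
(C,(35,83),205,-1,35,'t'),(C,(47,272),205,1,35,'t'),(D,(297,70),-205,-1,35,'t'),(D,(305,262),-205,1,35,'t'),
(C,(232,265),135,1,'w','t'),(D,(118,270),-135,1,'w','t'),(C,(122,60),165,-1,'v',73),(D,(197,55),-165,-1,'v',73)]
def run(sel):
    def F(p):
        x,y,a,tt,w,v=p; c,sn=np.cos(np.radians(a)),np.sin(np.radians(a)); r=[]
        for (cam,ox,oy),uv,lx,sg,hw,z in sel:
            h={'w':w,'v':v}.get(hw,hw); ly=sg*h; z={'t':tt}.get(z,z)
            r.append(proj(cam,[[x+c*lx-sn*ly,y+sn*lx+c*ly,z]])[0]-((np.array(uv)+.5)/f-.5+[ox,oy]))
        return np.concatenate(r)
    r=least_squares(F,[622,39,92.4,10,32,32],loss='soft_l1'); print(r.x.round(2)); print(F(r.x).round(1))
run(ob); run([o for o in ob if o[0][0] is t]); run(ob[:4]+ob[4:8])
E
```

```text
[620.96  39.78  92.54  22.35  35.06  32.62]
[-0.3 -0.2 -0.  -0.1  0.2  0.2  0.1  0.5 -0.1  0.1 -1.   0.5 -0.1 -0.2
  1.  -0.4  0.3 -0.2 -0.1  0.2 -0.2 -0.1  0.1  0.1]
[621.8   39.89  92.45  17.16  35.14  31.78]
[ 0.3  0.  -0.6  0.3 -0.4 -0.   0.7 -0.3  0.5 -0.3 -0.3  0.3 -0.3 -0.2
  0.1  0.2]
[620.93  39.79  92.5   22.2   35.12  32.  ]
[-0.3 -0.2 -0.1 -0.2  0.2  0.2  0.2  0.6 -0.1  0.1 -1.   0.5 -0.1 -0.1
  0.9 -0.3]
```

Cradle centre is about (621.3, 39.8), yaw 92.5°. Next I'll lift well clear and hold.

carry_out(xyz=[[0,0,-0.05],[0,0,-0.1],[0,0,-0.12],[0,0,-0.12],[0,0,-0.1],[0,0,-0.06],[0,0,-0.03],[0,0,0]], dr=[[0,0,0],[0,0,0],[0,0,0],[0,0,0],[0,0,0],[0,0,0],[0,0,0],[0,0,0]])

```text
time: 20.98
tool_pos: [460.1, -21.7, 224.7]
tcp_rot: [3.141, -0.0, 3.022]
contact_force: [-0.4, -0.5, -8.0]
grip_width: 12.0
```

carry_out(xyz=[[0,0,0],[0,0,0],[0,0,0],[0,0,0],[0,0,0],[0,0,0]], dr=[[0,0,0],[0,0,0],[0,0,0],[0,0,0],[0,0,0],[0,0,0]])

```text
time: 21.72
tool_pos: [460.2, -21.7, 224.7]
tcp_rot: [3.142, 0.0, 3.022]
contact_force: [0.1, -0.0, -9.1]
grip_width: 12.0
```

```bash
python3 snap.py p8; python3 -c "
from h import *
plan([618.2,55.2,225],182.42,16)"
```

```text
21.725 [460.2 -21.7 224.7] [180.     0.   173.15] [ 0.08 -0.03 -9.14] [0.   0.05 0.02]
t 21.825 pos [460.12 -21.65 224.71] rpy [179.99   0.   173.15] F [-0.19 -0.27 -7.37] w 11.9
shift total [-2.463  1.586 -0.005] turn [ 1.000e-03  0.000e+00 -1.159e+00] | per row shift [-0.154  0.099 -0.   ] turn [ 0.     0.    -0.072]
```

View pics/p8_s.png

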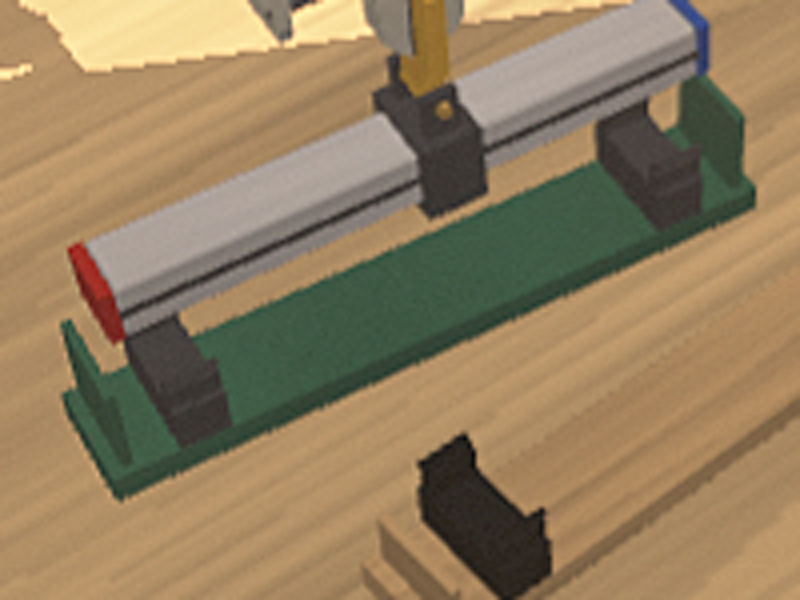

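The tube hangs level, with both ends well above the stand. I'll carry it over.

carry_out(xyz=[[-0.08,0.05,0],[-0.16,0.1,0],[-0.22,0.142,0],[-0.22,0.142,0],[-0.22,0.142,0],[-0.22,0.142,0],[-0.22,0.142,0],[-0.22,0.142,0]], dr=[[0,0,0],[0,0,0],[0,0,0],[0,0,0],[0,0,0],[0,0,0],[0,0,0],[0,0,0]])

```text
time: 22.82
tool_pos: [561.4, 27.7, 224.3]
tcp_rot: [3.141, -0.0, 3.022]
contact_force: [-0.0, -0.2, -7.4]
grip_width: 12.3
```

carry_out(xyz=[[-0.22,0.142,0],[-0.22,0.142,0],[-0.2,0.13,0],[-0.14,0.09,0],[-0.08,0.05,0],[-0.043,0.03,0],[0,0,0]], dr=[[0,0,0],[0,0,0],[0,0,0],[0,0,0],[0,0,0],[0,0,0],[0,0,0]])

```text
time: 23.7
tool_pos: [618.1, 55.2, 224.7]
tcp_rot: [-3.142, -0.0, 3.022]
contact_force: [0.6, 0.3, -9.0]
grip_width: 12.2
```

carry_out(xyz=[[0,0,0],[0,0,0],[0,0,0],[0,0,0],[0,0,0],[0,0,0],[0,0,0],[0,0,0]], dr=[[0,0,-0.1],[0,0,-0.25],[0,0,-0.35],[0,0,-0.25],[0,0,-0.15],[0,0,-0.06],[0,0,0],[0,0,0]])

```text
time: 24.7
tool_pos: [618.2, 55.2, 224.7]
tcp_rot: [3.142, -0.0, -3.099]
contact_force: [0.2, -0.8, -8.4]
grip_width: 11.9
```

carry_out(xyz=[[0,0,0.1],[0,0,0.15],[0,0,0.1],[0,0,0.05],[0,0,0],[0,0,0]], dr=[[0,0,0],[0,0,0],[0,0,0],[0,0,0],[0,0,0],[0,0,0]])

```text
time: 25.45
tool_pos: [618.4, 55.2, 201.0]
tcp_rot: [3.142, 0.001, -3.099]
contact_force: [0.0, -0.7, -8.5]
grip_width: 11.7
```

```bash
python3 - <<'E'
from h import *
plan([618.2,55.2,225],182.42,1)
c=capture('scene');d=capture('top'); pickle.dump(c,open('s_q1.pkl','wb'));pickle.dump(d,open('t_q1.pkl','wb'))
cv2.imwrite('pics/q1_s.png',cv2.resize(c['image'][160:340,230:460],None,fx=3.3,fy=3.3,interpolation=cv2.INTER_CUBIC))
cv2.imwrite('pics/q1_t.png',cv2.resize(d['image'][180:280,210:410],None,fx=4,fy=4,interpolation=cv2.INTER_CUBIC))
E
```

```text
t 25.45 pos [618.39  55.19 201.02] rpy [ 1.8000e+02  4.0000e-02 -1.7757e+02] F [ 0.   -0.7  -8.51] w 11.7
shift total [ 0.003  0.    -0.4  ] turn [0.    0.005 0.002] | per row shift [ 0.003  0.    -0.4  ] turn [0.    0.005 0.002]
```

View pics/q1_s.png

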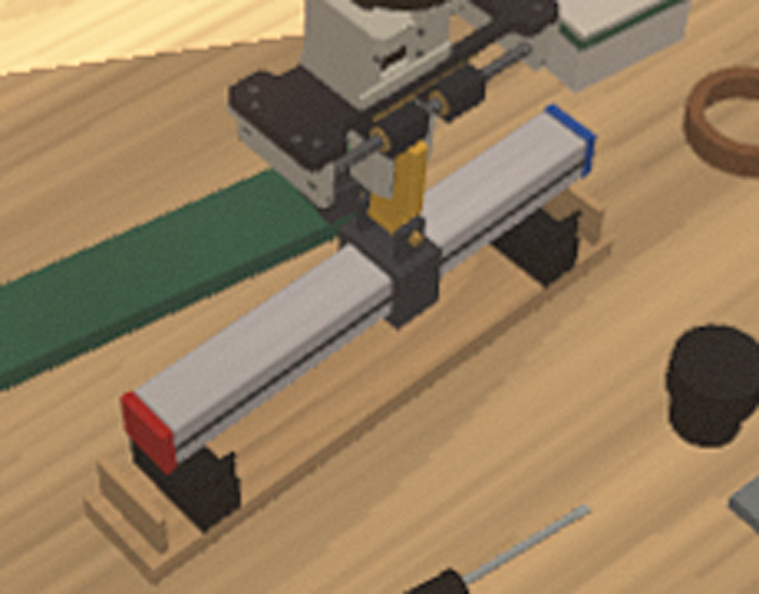

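View pics/q1_t.png

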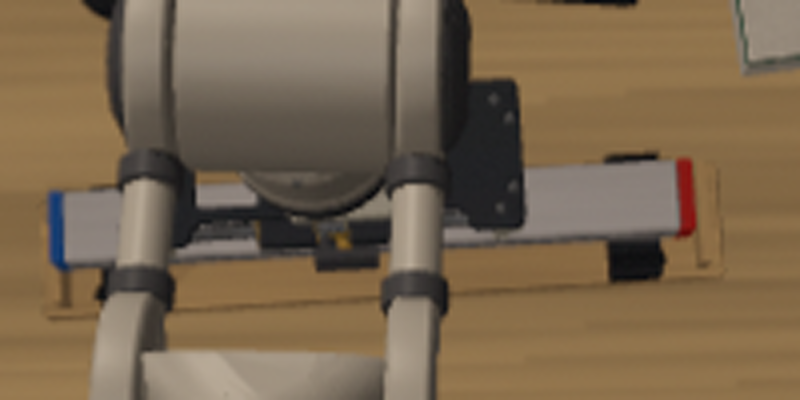

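```bash
cat > fit2.py <<'E'
from fit import *
def fit2(S,T,s,t,So,To,tray=(621.3,39.8,92.5)):
    ob=[(s,L[k],(np.array(v)+.5)/So[2]-.5+So[:2]) for k,v in S.items()]+[(t,L[k],(np.array(v)+.5)/To[2]-.5+To[:2]) for k,v in T.items()]
    def f(p):
        R=Ro.from_euler('ZYX',[p[3],p[4],0],degrees=True)
        return np.concatenate([proj(c,R.apply([l])+p[:3])[0]-u for c,l,u in ob])
    r=least_squares(f,[621,40,80,92.5,0],loss='soft_l1'); x=r.x
    print(x.round(2),f(x).round(1)); a=np.radians(tray[2]); d=x[:2]-tray[:2]
    print('in tray: along %.1f across %.1f yaw %.2f tilt %.2f'%(d@[np.cos(a),np.sin(a)],d@[-np.sin(a),np.cos(a)],x[3]-tray[2],x[4]))
    R=Ro.from_euler('ZYX',[x[3],x[4],0],degrees=True); print('clamp',R.inv().apply(get_obs()['tool_pos']-[0,0,53]-x[:3]).round(1))
E
python3 - <<'E'
from fit2 import *
s=pickle.load(open('s_q1.pkl','rb'));t=pickle.load(open('t_q1.pkl','rb'))
S={'rtf':(122,398),'rbn':(171,471),'btf':(551,106),'btn':(595,140),'bbn':(590,177)};T={'btn':(48,194),'btf':(50,270),'rtn':(692,158),'rtf':(695,235)}
for a,b in((S,T),(S,{}),({},T)):
    fit2(a,b,s,t,(230,160,3.3),(210,180,4))
E
```

```text
[620.45  42.26  82.63  92.56  -1.04] [-0.  -0.5 -0.8  0.9  0.2  0.2  0.3 -0.3 -0.  -0.1  0.   0.8  0.1 -0.5
 -0.6  0.5  0.  -1.2]
in tray: along 2.5 across 0.7 yaw 0.06 tilt -1.04
clamp [14.2  1.5 65.2]
[609.51  52.2   65.22  91.54  -2.82] [ 0.5 -0.3 -0.5  0.4  0.2  0.4 -0.1 -0.1 -0.  -0.3]
in tray: along 12.9 across 11.2 yaw -0.96 tilt -2.82
clamp [ 6.8 -8.9 82.6]
[610.73  36.84 140.39  89.76  14.62] [ 0.4  0.6 -0.4 -0.5  0.1 -0.  -0.1 -0. ]
in tray: along -2.5 across 10.7 yaw -2.74 tilt 14.62
clamp [15.8 -7.6 12.1]
```

The tube is over the cradle: about 2 mm off along, 0.7 mm across, 0.1° in yaw. Lowering gently.

carry_out(xyz=[[0,0,0.06],[0,0,0.1],[0,0,0.1],[0,0,0.08],[0,0,0.05],[0,0,0.05],[0,0,0.03],[0,0,0]], dr=[[0,0,0],[0,0,0],[0,0,0],[0,0,0],[0,0,0],[0,0,0],[0,0,0],[0,0,0]])

```text
time: 26.55
tool_pos: [618.2, 55.2, 172.4]
tcp_rot: [3.142, -0.0, -3.099]
contact_force: [1.1, -0.7, -7.5]
grip_width: 11.8
```

carry_out(xyz=[[0,0,0.03],[0,0,0.03],[0,0,0.03],[0,0,0.02],[0,0,0],[0,0,0]], dr=[[0,0,0],[0,0,0],[0,0,0],[0,0,0],[0,0,0],[0,0,0]])

```text
time: 27.3
tool_pos: [618.3, 55.2, 166.0]
tcp_rot: [3.142, 0.0, -3.099]
contact_force: [0.8, -0.1, -9.0]
grip_width: 11.9
```

```bash
python3 - <<'E'
from h import *
plan([618.2,55.2,225],182.42,1)
c=capture('scene');d=capture('top'); pickle.dump(c,open('s_q2.pkl','wb'));pickle.dump(d,open('t_q2.pkl','wb'))
cv2.imwrite('pics/q2_s.png',cv2.resize(c['image'][160:340,230:460],None,fx=3.3,fy=3.3,interpolation=cv2.INTER_CUBIC))
cv2.imwrite('pics/q2_t.png',cv2.resize(d['image'][180:280,210:410],None,fx=4,fy=4,interpolation=cv2.INTER_CUBIC))
E
```

```text
t 27.3 pos [618.25  55.2  165.98] rpy [ 1.7999e+02  1.0000e-02 -1.7757e+02] F [ 0.77 -0.1  -8.98] w 11.9
shift total [ 0.001  0.    -0.984] turn [0.001 0.001 0.001] | per row shift [ 0.001  0.    -0.984] turn [0.001 0.001 0.001]
```

View pics/q2_s.png

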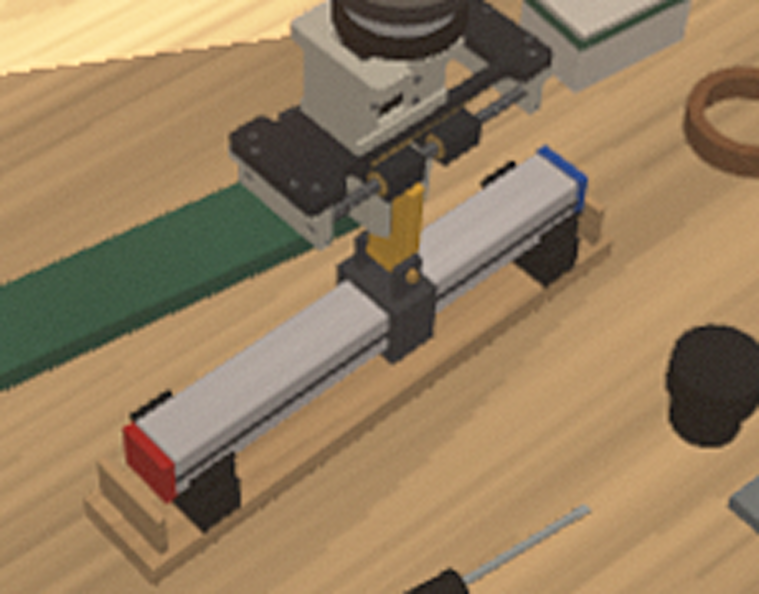

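View pics/q2_t.png

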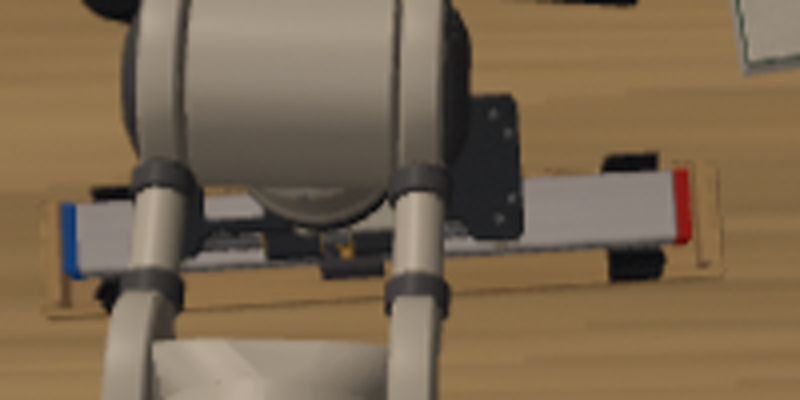

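The tube is between the notch walls and still fully carried (9 N), so it is a millimetre or two up. I'll ease it down until the force drops.

carry_out(xyz=[[0,0,0.015],[0,0,0.01],[0,0,0],[0,0,0]], dr=[[0,0,0],[0,0,0],[0,0,0],[0,0,0]])

```text
time: 27.9
tool_pos: [618.3, 55.2, 164.6]
tcp_rot: [3.142, 0.0, -3.099]
contact_force: [0.3, -0.6, -5.7]
grip_width: 11.9
```

carry_out(xyz=[[0,0,0.01],[0,0,0.005],[0,0,0],[0,0,0]], dr=[[0,0,0],[0,0,0],[0,0,0],[0,0,0]])

```text
time: 28.4
tool_pos: [618.4, 55.2, 164.5]
tcp_rot: [-3.142, 0.001, -3.099]
contact_force: [-4.0, 0.6, 6.0]
grip_width: 12.1
```

The force reversed to +6 N, so the tube is seated. I'll back off half a millimetre, then let go.

carry_out(xyz=[[0,0,-0.007],[0,0,0]], dr=[[0,0,0],[0,0,0]])

```text
time: 28.65
tool_pos: [618.4, 55.2, 164.5]
tcp_rot: [3.142, 0.001, -3.099]
contact_force: [-3.8, 0.6, 4.7]
grip_width: 12.0
```

carry_out(xyz=[[0,0,0],[0,0,0],[0,0,0],[0,0,0],[0,0,0],[0,0,0],[0,0,0]], dr=[[0,0,0],[0,0,0],[0,0,0],[0,0,0],[0,0,0],[0,0,0],[0,0,0]], gripper=0.2)

```text
time: 29.52
tool_pos: [618.2, 55.2, 164.0]
tcp_rot: [3.142, 0.0, -3.099]
contact_force: [-0.5, -0.5, -0.0]
grip_width: 55.2
```

```bash
python3 - <<'E'
from h import *
plan([618.2,55.2,225],182.42,1)
c=capture('scene');d=capture('top'); pickle.dump(c,open('s_q3.pkl','wb'));pickle.dump(d,open('t_q3.pkl','wb'))
cv2.imwrite('pics/q3_s.png',cv2.resize(c['image'][160:340,230:460],None,fx=3.3,fy=3.3,interpolation=cv2.INTER_CUBIC))
E
```

```text
t 29.525 pos [618.23  55.18 163.98] rpy [ 1.8000e+02  1.0000e-02 -1.7757e+02] F [-0.45 -0.47 -0.01] w 55.2
shift total [ 0.     0.    -1.017] turn [0.    0.001 0.001] | per row shift [ 0.     0.    -1.017] turn [0.    0.001 0.001]
```

View pics/q3_s.png

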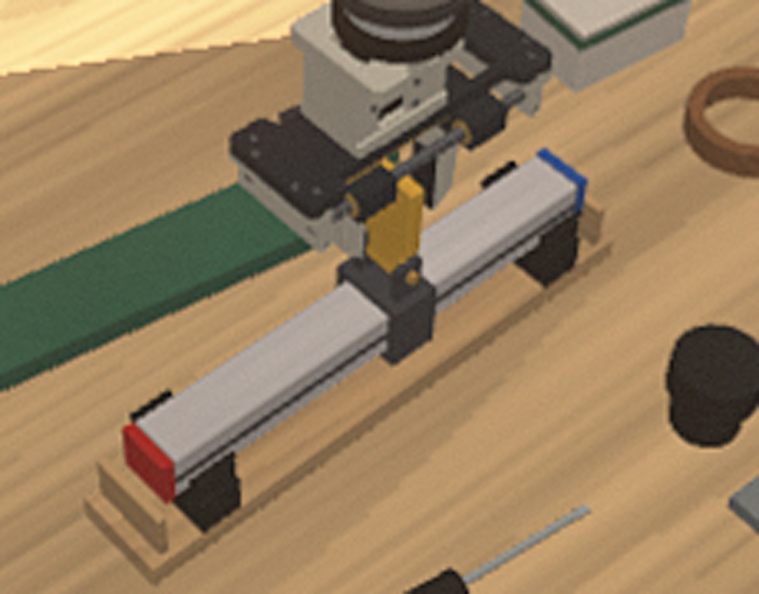

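The fingers are open, the tab stands free, and the force is zero. Retreating upward, then back out of the view.

carry_out(xyz=[[0,0,-0.2],[0,0,-0.4],[0,0,-0.6],[0,0,-0.6],[0,0,-0.3],[0,0,0]], dr=[[0,0,0],[0,0,0],[0,0,0],[0,0,0],[0,0,0],[0,0,0]])

```text
time: 30.38
tool_pos: [618.8, 55.2, 292.4]
tcp_rot: [-3.141, 0.004, -3.099]
contact_force: [-0.2, -0.9, -0.4]
grip_width: 54.9
```

carry_out(xyz=[[0.4,0,0],[0.7,0,0],[0.7,0,0],[0.7,0,0],[0.5,0,0],[0,0,0],[0,0,0]], dr=[[0,0,0],[0,0,0],[0,0,0],[0,0,0],[0,0,0],[0,0,0],[0,0,0]])

```text
time: 31.25
tool_pos: [438.9, 47.5, 289.8]
tcp_rot: [3.142, 0.0, -3.099]
contact_force: [0.4, 0.2, -0.5]
grip_width: 55.5
```

```bash
python3 - <<'E'
from h import *
plan([618.2,55.2,225],182.42,1)
c=capture('scene');d=capture('top'); pickle.dump(c,open('s_q4.pkl','wb'));pickle.dump(d,open('t_q4.pkl','wb'))
cv2.imwrite('pics/q4_s.png',cv2.resize(c['image'][160:340,230:460],None,fx=3.3,fy=3.3,interpolation=cv2.INTER_CUBIC))
cv2.imwrite('pics/q4_t.png',cv2.resize(d['image'][180:280,210:410],None,fx=4,fy=4,interpolation=cv2.INTER_CUBIC))
cv2.imwrite('pics/q4_full.png',d['image'])
E
```

```text
t 31.25 pos [438.87  47.51 289.75] rpy [ 1.8000e+02  2.0000e-02 -1.7758e+02] F [ 0.38  0.18 -0.53] w 55.5
shift total [-2.991e+00  1.000e-03  1.080e+00] turn [0.001 0.002 0.001] | per row shift [-2.991e+00  1.000e-03  1.080e+00] turn [0.001 0.002 0.001]
```

View pics/q4_s.png

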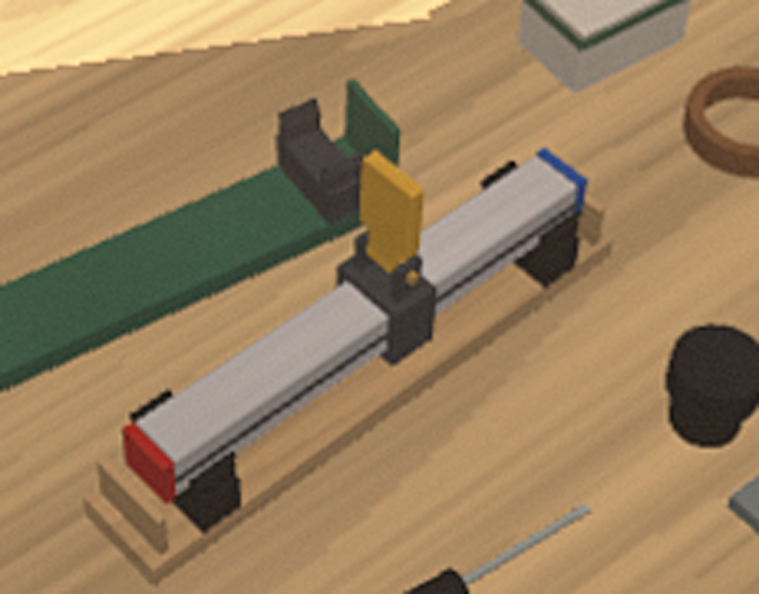

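View pics/q4_t.png

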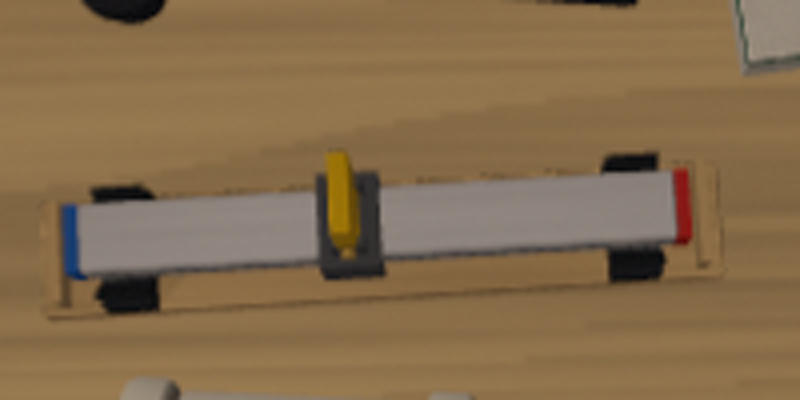

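View pics/q4_full.png

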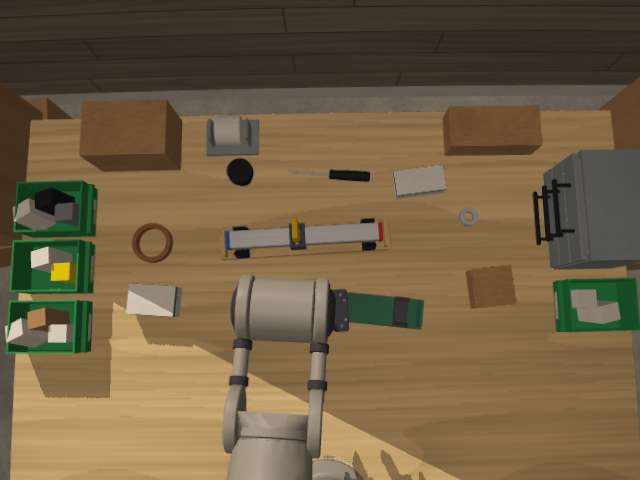

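```bash
python3 - <<'E'
from fit2 import *
s=pickle.load(open('s_q4.pkl','rb'));t=pickle.load(open('t_q4.pkl','rb'))
S={'rtf':(123,428),'rbn':(172,500),'btf':(541,150),'btn':(587,178),'bbn':(582,212)};T={'btn':(61,206),'btf':(65,279),'rtn':(688,168),'rtf':(691,243)}
fit2(S,T,s,t,(230,160,3.3),(210,180,4))
# expected corners for perfect pose
R=Ro.from_euler('z',92.5,degrees=True)
for k in L:
    P=R.apply([L[k]])+[621.3,39.8,50]; print(k,((proj(s,P)[0]-[230,160]+.5)*3.3-.5).round(0),((proj(t,P)[0]-[210,180]+.5)*4-.5).round(0))
a=pickle.load(open('top0.pkl','rb'))['image'].astype(int); d=np.abs(a-t['image']).max(2); m=(d>40).astype(np.uint8)
n,l,st,c=cv2.connectedComponentsWithStats(m); print([tuple(x) for x in st[1:] if x[4]>15])
E
```

```text
[6.200e+02 4.063e+01 4.945e+01 9.263e+01 1.300e-01] [ 0.2 -0.4 -1.1  0.9  0.9 -1.3  0.1 -0.  -0.3  0.7  0.2  0.8 -0.2 -0.2
 -0.4  0.5  0.2 -1.1]
in tray: along 0.9 across 1.3 yaw 0.13 tilt 0.13
clamp [ 14.8 180.4 187.1]
rtf [123. 428.] [693. 237.]
rtn [165. 470.] [688. 168.]
rbn [168. 505.] [682. 179.]
btf [545. 147.] [ 65. 275.]
btn [588. 179.] [ 63. 206.]
bbn [582. 216.] [ 74. 216.]
[(np.int32(226), np.int32(218), np.int32(157), np.int32(32), np.int32(2900)), (np.int32(223), np.int32(276), np.int32(149), np.int32(204), np.int32(9548)), (np.int32(334), np.int32(289), np.int32(13), np.int32(3), np.int32(29)), (np.int32(376), np.int32(297), np.int32(11), np.int32(23), np.int32(196)), (np.int32(387), np.int32(301), np.int32(31), np.int32(21), np.int32(534)), (np.int32(0), np.int32(402), np.int32(114), np.int32(78), np.int32(5770)), (np.int32(250), np.int32(423), np.int32(20), np.int32(5), np.int32(59)), (np.int32(353), np.int32(451), np.int32(20), np.int32(29), np.int32(244)), (np.int32(381), np.int32(450), np.int32(31), np.int32(30), np.int32(334)), (np.int32(245), np.int32(459), np.int32(18), np.int32(21), np.int32(158)), (np.int32(344), np.int32(472), np.int32(9), np.int32(8), np.int32(42)), (np.int32(419), np.int32(472), np.int32(6), np.int32(8), np.int32(35))]
```

The fit puts the tube's underside at 49.5 mm, 0.9 mm off along, 1.3 mm across, 0.13° in yaw and 0.13° in tilt. Comparing top views before and after shows no bystander moved. Handing in.

```bash
python3 -c "
from plant import close_job
print(close_job())"
```

```text
the job is handed in; nothing more can be done
None
```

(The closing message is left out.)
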